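# Crib up plaster bars to dry

### The job

Finish the drying crib: the first two plaster bars already lie in the carrying stand. Take the other four from the sloping draining rack (each comes free only once it is drawn up the slope, until its foot is out from under the steel toe rod), and lay two flat across the first pair, then two across those in line with the first pair, every bar just inside the corner posts at the outer edge of the stack. Set the bars down rather than dropping them, do not shift the first pair, and leave the other things on the table alone.

Things in the scene. Friction and masses are not known exactly. Their poses are not given: they have to be found in the camera images.
- rack: Sloping wooden draining rack, fixed, 290 mm wide (y), 175 deep; origin on the table under its middle. Four bars lie 68 mm apart on two cross rails, in a bed plane rising 30 degrees towards rack +x, 38 mm above the table at the foot board, 78 at the bars' middle. The bed is open under a bar's middle, from 35 to 132 mm up the slope. Dowels part the bars.
- toe_rod (a point): Middle of the fixed steel toe rod, 9 mm thick, along rack y over the low ends of all four bars: 12 mm up the slope from the foot board that they rest against, its underside 35 mm above the bed (7 mm above the bars). A bar must be drawn at least 20 mm up the slope (25 is enough) before it can be lifted off square to the slope.
- stand: Square plywood carrying stand, fixed, 200 x 200 mm, floor 24 mm above the table; origin on the table under its centre. First and third layer bars lie along its x, second layer along its y; layer undersides are 24, 52 and 80 mm above the table. Bars touch those below near their ends only: the middle stays open.
- corner_post (a point): Top of one of the stand's four aluminium corner angles (here at +x, +y), 105 mm above the table. Each has legs 24 mm long, 3 mm thick, straight for 66 mm above the floor, then flared outward 22 degrees for 15 mm. Inside they stand 169 mm apart both ways, so a 160 mm bar fits between with 4.5 mm to spare at each end.
- place_2_front (a point): Where the underside centre of one second-layer bar belongs: at stand x = -62 mm, y = 0, 52 mm above the table; that bar lies along the stand's y.
- place_2_back (a point): The same for the other second-layer bar: stand x = +62 mm, y = 0, 52 mm above the table.
- place_3_right (a point): Where the underside centre of one third-layer bar belongs: at stand x = 0, y = -62 mm, 80 mm above the table; that bar lies along the stand's x.
- place_3_left (a point): The same for the other third-layer bar: stand x = 0, y = +62 mm, 80 mm above the table.
- bar_1: Loose white plaster bar 36 x 160 x 28 mm (its x, y, z; length along y), 0.14 to 0.26 kg; origin at the centre of its underside. It starts in the draining rack, tilted 30 degrees: its +y end is the high end, its z is square to the slope. Any of the four may go to any place.
- bar_2: Loose white plaster bar 36 x 160 x 28 mm (its x, y, z; length along y), 0.14 to 0.26 kg; origin at the centre of its underside. It starts in the draining rack, tilted 30 degrees: its +y end is the high end, its z is square to the slope. Any of the four may go to any place.
- bar_3: Loose white plaster bar 36 x 160 x 28 mm (its x, y, z; length along y), 0.14 to 0.26 kg; origin at the centre of its underside. It starts in the draining rack, tilted 30 degrees: its +y end is the high end, its z is square to the slope. Any of the four may go to any place.
- bar_4: Loose white plaster bar 36 x 160 x 28 mm (its x, y, z; length along y), 0.14 to 0.26 kg; origin at the centre of its underside. It starts in the draining rack, tilted 30 degrees: its +y end is the high end, its z is square to the slope. Any of the four may go to any place.
- base_right: Loose white plaster bar 36 x 160 x 28 mm (its x, y, z; length along y), 0.14 to 0.26 kg; origin at the centre of its underside. First-layer bar already lying in the stand along its x, at stand y = -62 mm. To be left where it is.
- base_left: Loose white plaster bar 36 x 160 x 28 mm (its x, y, z; length along y), 0.14 to 0.26 kg; origin at the centre of its underside. First-layer bar already lying in the stand along its x, at stand y = +62 mm. To be left where it is.
- scraper: Steel scraper with a wooden grip, 65 x 100 x 10 mm, loose bystander on the table between rack and stand; origin under its middle.
- sanding_block: Brown wooden sanding block, 55 x 90 x 30 mm, loose bystander on the table between rack and stand; origin under its middle.
- cast_lemon: White plaster cast of a lemon, 44 x 69 x 39 mm, loose bystander on the table between rack and stand; origin under its middle.

How it is judged:
By the outcome, as a careful person would: the job done as asked, in the order asked, and still so for the second after the job is handed in, with the robot touching nothing.
It also fails if it takes over 72 s, if anything falls off the work surface, if the arm or the gripper's body presses on something with over 40 N, if the wrist force passes 120 N, or if a joint passes its speed limit or range.

### The arm

A 6-joint arm with a two-finger parallel gripper is mounted at the origin on a cart in front of the work surface, level with it; the furniture and walls round the work are solid. World frame = base frame: x ahead of the robot, y to its left, z up, the work surface at z = 0. Lengths are in m, angles in rad, forces in N, time in s.
With the tool pointing down it reaches from about 0.375 to 0.9 m from the base axis. Payload 3.1 kg.
Tool frame: the origin (TCP) lies at the centre of the arm's flange, where the gripper is bolted on; the fingertips stand 182 mm ahead of it and the grasp point (between the pads) lies 164 mm ahead of it; z points along the fingers, y is the line along which they close (so a half turn about z gives the same grasp; the last joint's range is limited). The gripper opens to 87 mm and grips with 3 to 60 N. Pads are 19 mm wide; open, the fingers measure 117 mm over their backs; the gripper's body (75 mm by 190 mm) begins 51 mm behind the grasp point.
Start: joints at [-1.433, 0.527, 1.433, -0, 1.181, -0.178], TCP at [0.194, -0.594, 0.405] pointing down, gripper open.
Joint ranges: [-3.08, 3.08], [-0.75, 2.2], [0.22, 2.44], [-1.43, 4.57], [0, 2.65], [-2.85, 2.85]. Speed limits (rad/s): [2.79, 2.79, 3.14, 3.14, 3.14, 3.14].

### API

Orientations are given as a unit quaternion [x, y, z, w].
In Python, from rig import * gives the robot as it stands.
- The arm moves only by the tool move_arm, never from a script. Its argument "commands" is a list that holds one entry, the list of rows, each a list of 6 numbers: the shift along the tool's x, y, z in units of 40 mm (1.0 is 40 mm), then the turn, a rotation vector about the tool's x, y, z in rad. A call has 1 to 12 rows; each row is the pose to reach, as a shift and turn from the pose commanded when the call began, along the tool's axes at that moment; what a row does not reach only later rows make up. A row lasts 1/8 s, in which the tool goes at most 62.5 mm and 10.7 degrees, less where a joint would pass 70% of its speed; a pose out of reach is approached as far as the arm can. A call with a gripper value outside its range is refused whole. "claw" is the closure, from -1 (fully open) to 1 (shut), so that 0 is half open, set as the call begins (left out, the last holds). The fingers move at their own pace and stop on an object; "squeeze" is the grip in N (left out, the last holds). Time passes only in rows, so rows that repeat a pose let the fingers close. It gives the time, the measured TCP pose, the force, the opening and the grip force at its end, in the units of the state.
- get_obs(): the state, without advancing time (a new reading comes with each control period).
- camera(name): name is "scene" or "side" or "wrist"; returns a dict with "pixels" (384x512x3 uint8, blue, green, red), "range_z" (384x512 float32, m along the optical axis (not along the pixel's ray), 0 where there is no reading), "camera_matrix" (3x3 intrinsics, pixels), "extrinsics" (4x4, takes a point from world to camera coordinates). Camera axes: x right, y up, looking along -z (the intrinsics and any distortion apply to the point x, -y, -z); pixel columns grow to the right and rows downward; lengths in m; the calibration is good to about 2 mm. A picture is of the moment at which its call begins.
- hand_in(): hands the job in; it is judged then, once.
The state is a dict: "time": time; "q": joint angles; "joint_velocities": joint speeds; "joint_torque": joint torques, N m; "position": TCP position; "tool_rot": TCP orientation; "ft_force": force on the tool from outside, world axes, zero at the start; "moment": the same for the moment, N m; "grip_width": finger opening in m; "grip_force": force on a finger pad.
Only numpy, scipy, OpenCV 4.12 (cv2) and the standard library are available. Lean on these libraries where they do the work, as an engineer would, in place of code of your own. Each camera call takes 0.05 s, during which the arm holds its last target. There are 200 camera calls.

## Working session

There is one attempt and no reset: what is moved stays moved. The work goes in short steps, Python scripts to look and compute and a tool call to move; the robot and the scene stay as the last step left them, time stands still between calls to the robot, and variables do not carry over. Pictures are saved under pics/ and viewed, at most 10 in all, crops included, and the job is handed in when it is done.

Besides the shell and the picture viewer there is one more tool, called as name([rows], argument=value, ...), one row to a line, values as JSON. move_arm: Moves the arm, as the interface text tells. Its arguments: {"type":"object","properties":{"commands":{"type":"array","items":{"type":"array","items":{"type":"array","items":{"type":"number"}}}},"claw":{"type":"number"},"squeeze":{"type":"number"}},"required":["commands"]}

```bash
mkdir -p pics; ls
python3 - <<'E'
from rig import *
import cv2,numpy as np
print(get_obs())
for n in ("scene","side"):
    c=camera(n); np.savez(f"{n}.npz",**c); cv2.imwrite(f"pics/{n}.png",cv2.resize(c["pixels"],(768,576)))
    print(n,c["camera_matrix"],c["extrinsics"])
E
```

```text
pics
{'time': 0.0, 'q': array([-1.43346929e+00,  5.28455096e-01,  1.43393075e+00, -3.09076792e-05,
        1.18138568e+00, -1.78488135e-01]), 'joint_velocities': array([ 0.00030238, -0.00061457,  0.00143432,  0.00014483,  0.00189019,
        0.00070634]), 'joint_torque': array([ 6.41297584e-05, -4.40043461e+01, -1.76589292e+01,  6.33578910e-02,
        5.82526345e-02, -1.65966076e-04]), 'position': array([ 0.19410181, -0.59372132,  0.40376896]), 'tool_rot': array([ 9.87556971e-01,  1.57257885e-01,  8.13220554e-06, -1.08950060e-03]), 'ft_force': array([-0.38317166,  0.48718555,  0.60424541]), 'moment': array([-0.00665486,  0.02908087,  0.00758664]), 'grip_force': 0.0, 'grip_width': 0.08712573917064925}
scene [[392.85274671   0.         254.90760833]
 [  0.         392.85274671 190.99383212]
 [  0.           0.           1.        ]] [[-0.70662008 -0.70754092 -0.00859738  0.43800773]
 [ 0.34814339 -0.35821678  0.86630071 -0.26484138]
 [-0.61602292  0.60915236  0.49944886 -0.77102037]
 [ 0.          0.          0.          1.        ]]
side [[476.09629548   0.         261.99001687]
 [  0.         476.09629548 184.31488042]
 [  0.           0.           1.        ]] [[ 0.99070955 -0.13495275 -0.01680309 -0.53965032]
 [ 0.07441571  0.43453987  0.89757306 -0.12095009]
 [-0.11382834 -0.89048462  0.44054541 -1.07525303]
 [ 0.          0.          0.          1.        ]]
```

View pics/scene.png

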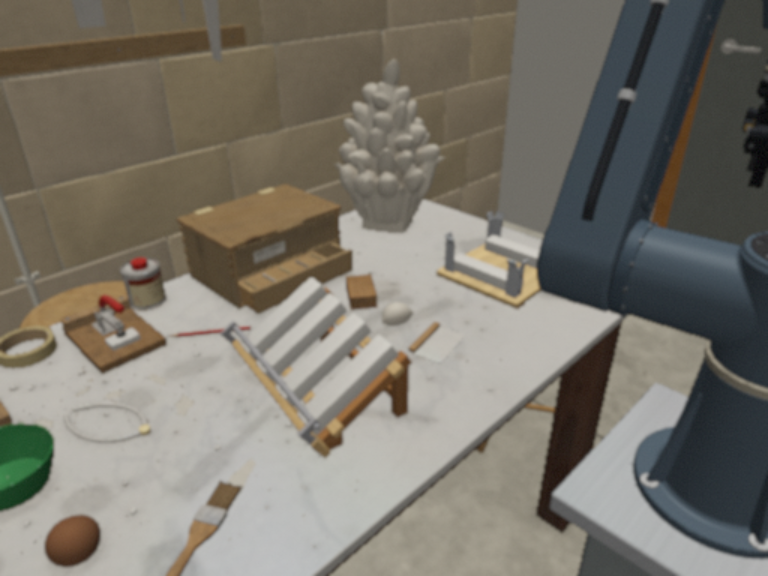

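View pics/side.png

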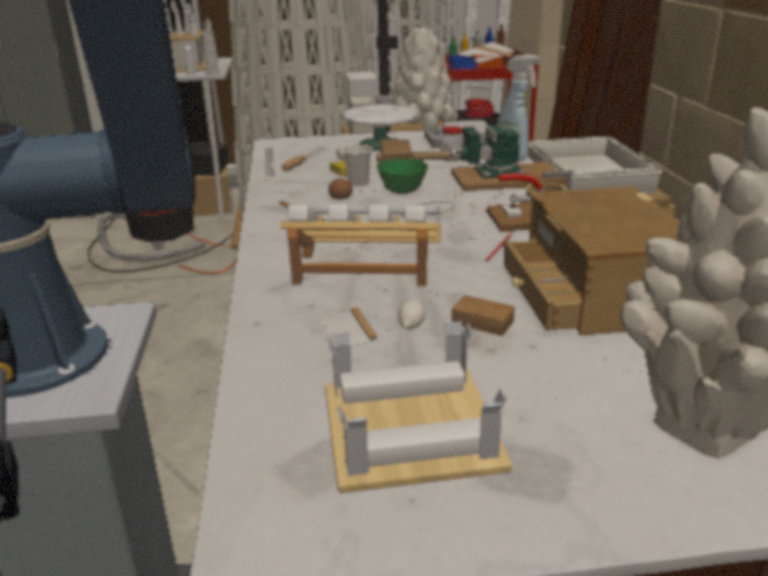

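The scene view shows the rack (about 225–410, 280–450) with its high side towards the stand, and the stand at (440–540, 215–300). The side view shows the stand at (330–505, 330–490).

```bash
cat > h.py <<'E'
import numpy as np,cv2
def cloud(c):
    d=c["range_z"];K=c["camera_matrix"];E=c["extrinsics"]
    v,u=np.mgrid[:d.shape[0],:d.shape[1]]
    P=np.stack([(u-K[0,2])/K[0,0]*d,-(v-K[1,2])/K[1,1]*d,-d],-1)
    W=(P-E[:3,3])@E[:3,:3]
    W[d==0]=np.nan
    return W
def proj(c,p):
    K=c["camera_matrix"];E=c["extrinsics"];q=E[:3,:3]@np.asarray(p)+E[:3,3]
    return K[0,0]*q[0]/-q[2]+K[0,2],K[1,1]*-q[1]/-q[2]+K[1,2]
E
python3 - <<'E'
from h import *
np.set_printoptions(precision=4,suppress=True)
S=np.load("scene.npz");D=np.load("side.npz")
WS=cloud(S);WD=cloud(D)
def pk(W,u,v):
    u=int(u/1.5);v=int(v/1.5);return np.nanmedian(W[v-1:v+2,u-1:u+2].reshape(-1,3),0)
for p in [(230,330),(312,432),(318,284),(352,303),(366,325),(392,352),(270,330),(340,400),(435,340),(360,290),(397,313),(600,500),(100,400)]: print("S",p,pk(WS,*p))
for p in [(343,345),(457,335),(356,432),(491,415),(400,380),(420,440),(410,410),(362,322),(412,312),(484,315),(298,212),(338,212),(378,212),(414,212)]: print("D",p,pk(WD,*p))
E
```

```text
S (230, 330) [0.6727 0.3003 0.0768]
S (312, 432) [0.4173 0.3359 0.0516]
S (318, 284) [0.5967 0.1696 0.1422]
S (352, 303) [0.6677 0.0386 0.0161]
S (366, 325) [0.4614 0.1908 0.1341]
S (392, 352) [0.3918 0.2082 0.1303]
S (270, 330) [0.6102 0.2626 0.0882]
S (340, 400) [0.4084 0.2933 0.0859]
S (435, 340) [0.4814 0.0041 0.0046]
S (360, 290) [0.6708 0.0101 0.0324]
S (397, 313) [0.564  0.0195 0.0328]
S (600, 500) [0.0996 0.1258 0.0028]
S (100, 400) [0.7564 0.4982 0.0023]
D (343, 345) [ 0.4545 -0.1853  0.0883]
D (457, 335) [ 0.6052 -0.1826  0.0878]
D (356, 432) [ 0.4564 -0.3577  0.0832]
D (491, 415) [ 0.6071 -0.3545  0.0857]
D (400, 380) [ 0.5234 -0.2204  0.0506]
D (420, 440) [ 0.5294 -0.3437  0.0514]
D (410, 410) [ 0.5323 -0.2495  0.0232]
D (362, 322) [0.4957 0.0113 0.0094]
D (412, 312) [ 0.5721 -0.0097  0.0296]
D (484, 315) [ 0.6817 -0.032   0.0265]
D (298, 212) [0.4056 0.2007 0.1313]
D (338, 212) [0.4754 0.1849 0.131 ]
D (378, 212) [0.5445 0.1738 0.1314]
D (414, 212) [0.6056 0.1605 0.1317]
```

```bash
cat >> h.py <<'E'
from scipy.optimize import least_squares
from scipy.spatial.transform import Rotation as R
def sdf(p,c,h):
    q=np.abs(p-c)-h
    return np.linalg.norm(np.maximum(q,0),axis=1)+np.minimum(q.max(1),0)
# rack 'bar frame': origin on bed at middle of the array of bars, s=up slope, t=rack y, n normal
RB=[((0,t,.014),(.08,.018,.014)) for t in (-.102,-.034,.034,.102)]
ST=[((0,s*.062,.038),(.08,.018,.014)) for s in (-1,1)]+[((0,0,.018),(.1,.1,.006))]
for a in(-1,1):
    for b in(-1,1):
        ST+=[((a*.086,b*.0740,.057),(.0015,.0135,.033)),((a*.074,b*.086,.057),(.0135,.0015,.033))]
def frame(x,kind,z=None):
    if kind=="rack": return R.from_euler("zy",[x[2],-np.pi/6]),np.array([x[0],x[1],.078+x[3]])
    return R.from_euler("z",x[2]),np.array([x[0],x[1],x[3]])
def loc(P,x,kind):
    r,o=frame(x,kind); return r.inv().apply(P-o)
def fit(P,x0,kind,crop):
    B=RB if kind=="rack" else ST
    x=np.array(x0,float)
    for tol in(.03,.015,.008,.006,.006):
        L=loc(P,x,kind);d=np.min([np.abs(sdf(L,*map(np.array,b))) for b in B],0)
        Q=P[(d<tol)&crop(L)]
        f=lambda y:np.min([np.abs(sdf(loc(Q,y,kind),*map(np.array,b))) for b in B],0)
        x=least_squares(f,x,loss="soft_l1",f_scale=.003,x_scale=[.01,.01,.05,.01]).x
    return x,len(Q),np.sqrt(np.mean(f(x)**2))
rc=lambda L:(L[:,2]>.010)&(L[:,2]<.033)&(L[:,0]>-.055)&(L[:,0]<.09)
sc=lambda L:(L[:,2]>.02)&(L[:,2]<.085)
E
python3 - <<'E'
from h import *
np.set_printoptions(precision=4,suppress=True)
A=[cloud(np.load(f"{n}.npz")).reshape(-1,3) for n in("scene","side")]
for nm,P in [("scene",A[0]),("side",A[1]),("both",np.vstack(A))]:
    P=P[~np.isnan(P[:,0])]
    print(nm,*fit(P,[.52,.25,-np.pi/2-.2,0],"rack",rc),*fit(P,[.531,-.275,0,0],"stand",sc))
E
```

```text
scene [ 0.5065  0.2232 -2.0286 -0.0056] 613 0.0032481162344174344 [ 0.5327 -0.2693  0.025   0.0029] 1992 0.0013735615298389333
side [ 0.523   0.2512 -1.6328  0.0014] 265 0.003064930460364298 [ 0.5292 -0.2683  0.0247 -0.0008] 8172 0.0010178352906913836
both [ 0.5059  0.2154 -1.9678 -0.0077] 741 0.003172544655790561 [ 0.5299 -0.2684  0.0246 -0.0003] 10167 0.0015150504873855887
```

```bash
sed -i 's/(.03,.015,.008,.006,.006)/tols/; s/def fit(P,x0,kind,crop)/def fit(P,x0,kind,crop,tols=(.03,.015,.008,.006,.006))/' h.py
python3 - <<'E'
from h import *
np.set_printoptions(precision=4,suppress=True)
A=[cloud(np.load(f"{n}.npz")).reshape(-1,3) for n in("scene","side")]
for nm,P in [("scene",A[0]),("side",A[1]),("both",np.vstack(A))]:
    P=P[~np.isnan(P[:,0])]
    best=[]
    for yaw in(-1.7,-1.77,-1.84):
      for dx in(-.01,0,.01):
       for dy in (-.01,0,.01):
        best.append(fit(P,[.519+dx,.234+dy,yaw,0],"rack",rc,(.012,.008,.006,.006)))
    best.sort(key=lambda b:-b[1]); 
    for b in best[:3]:print(nm,*b)
E
```

```text
Traceback (most recent call last):
  File "h.py", line 31
    for tol intols:
            ^^^^^^
SyntaxError: invalid syntax
```

```bash
sed -i 's/tol intols/tol in tols/' h.py
python3 - <<'E'
from h import *
np.set_printoptions(precision=4,suppress=True)
A=[cloud(np.load(f"{n}.npz")).reshape(-1,3) for n in("scene","side")]
for nm,P in [("scene",A[0]),("side",A[1]),("both",np.vstack(A))]:
    P=P[~np.isnan(P[:,0])]
    best=[]
    for yaw in(-1.7,-1.77,-1.84):
      for dx in(-.01,0,.01):
       for dy in (-.01,0,.01):
        best.append(fit(P,[.519+dx,.234+dy,yaw,0],"rack",rc,(.012,.008,.006,.006)))
    best.sort(key=lambda b:-b[1]); 
    for b in best[:3]:print(nm,*b)
E
```

```text
scene [ 0.5323  0.2566 -1.6253  0.0019] 668 0.0029594833096919853
scene [ 0.5085  0.2506 -1.8058  0.0002] 667 0.0032416823588030104
scene [ 0.5326  0.2572 -1.6321 -0.0003] 664 0.0029745569584223885
side [ 0.5251  0.2506 -1.6361 -0.0002] 305 0.0031630269947776905
side [ 0.5251  0.2506 -1.6361 -0.0002] 305 0.003163026994787974
side [ 0.5255  0.2507 -1.6366  0.0003] 298 0.0030745503496213944
both [ 0.531   0.2503 -1.6274  0.0021] 927 0.003112662166914495
both [ 0.5311  0.2498 -1.6199  0.0029] 917 0.00307896261992836
both [ 0.5311  0.2498 -1.6207  0.0027] 917 0.0030652528059116587
```

```bash
sed -i 's/"zy"/"ZY"/' h.py
python3 - <<'E'
from h import *
np.set_printoptions(precision=4,suppress=True)
A=[cloud(np.load(f"{n}.npz")).reshape(-1,3) for n in("scene","side")]
for nm,P in [("scene",A[0]),("side",A[1]),("both",np.vstack(A))]:
    P=P[~np.isnan(P[:,0])]
    for yaw in(-1.7,-1.77,-1.84):
        print(nm,*fit(P,[.519,.234,yaw,0],"rack",rc,(.02,.012,.008,.006,.006)))
E
```

```text
scene [ 0.5218  0.2411 -1.7629  0.0015] 3821 0.001573133555316692
scene [ 0.5218  0.2412 -1.7629  0.0015] 3824 0.001573790921071982
scene [ 0.5218  0.2411 -1.7629  0.0015] 3821 0.0015731335553125973
side [ 0.517   0.2396 -1.7658 -0.0026] 484 0.0019944431404203575
side [ 0.517   0.2396 -1.7658 -0.0026] 484 0.001994443140378782
side [ 0.517   0.2396 -1.7658 -0.0026] 484 0.001994443140259127
both [ 0.5217  0.2414 -1.7638  0.0014] 4191 0.0016922389236856046
both [ 0.5217  0.2414 -1.7638  0.0014] 4191 0.0016922389237089823
both [ 0.5217  0.2414 -1.7638  0.0014] 4191 0.0016922389236993728
```

```bash
cat >> h.py <<'E'
RK=np.array([.5205,.241,-1.764,0.]); SD=np.array([.5305,-.2685,.0246,0.])
def Tm(r,p): T=np.eye(4);T[:3,:3]=r;T[:3,3]=p;return T
def rackpose(i,s,n):   # bar i 0..3 (rack y), grasp point at slope s, height n above bed
    r,o=frame(RK,"rack"); M=r.as_matrix()
    g=o+r.apply([s,RB[i][0][1],n]); Rt=np.stack([-M[:,0],M[:,1],-M[:,2]],1)
    return Tm(Rt,g-.164*Rt[:,2])
def standpose(layer,off,z): # grasp point z over table; off is along stand x (layer2) or y (layer3)
    r,o=frame(SD,"stand"); a=np.pi/2 if layer==2 else 0
    ps=SD[2]+a; Rt=np.array([[np.cos(ps),np.sin(ps),0],[np.sin(ps),-np.cos(ps),0],[0,0,-1]])
    g=o+r.apply([off,0,z] if layer==2 else [0,off,z]); return Tm(Rt,g-.164*Rt[:,2])
def cur():
    from rig import get_obs
    o=get_obs(); return Tm(R.from_quat(o["tool_rot"]).as_matrix(),o["position"]),o
def rows(*targets):
    C,o=cur(); print("t",o["time"],"w",o["grip_width"],"F",o["ft_force"].round(1))
    for T in targets:
        D=np.linalg.inv(C)@T; d=D[:3,3]/.04; w=R.from_matrix(D[:3,:3]).as_rotvec()
        print([round(float(v),2) for v in d]+[round(float(v),3) for v in w],"rows>=",round(max(np.linalg.norm(d)*.04/.0625,np.linalg.norm(w)/.187),1))
E
python3 - <<'E'
from h import *
rows(standpose(2,0,.30))
E
```

```text
t 0.1 w 0.08695993264876348 F [-0.4 -0.9  0.6]
[10.52, -5.12, -1.49, -0.001, -0.002, -1.28] rows>= 7.5
```

move_arm([
  [[10.5, -5.1, -1.5, 0, 0, -1.28], [10.5, -5.1, -1.5, 0, 0, -1.28], [10.5, -5.1, -1.5, 0, 0, -1.28], [10.5, -5.1, -1.5, 0, 0, -1.28], [10.5, -5.1, -1.5, 0, 0, -1.28], [10.5, -5.1, -1.5, 0, 0, -1.28], [10.5, -5.1, -1.5, 0, 0, -1.28], [10.5, -5.1, -1.5, 0, 0, -1.28], [10.5, -5.1, -1.5, 0, 0, -1.28], [10.5, -5.1, -1.5, 0, 0, -1.28]],
], claw=-0.3)

```text
time: 1.35
position: [0.5296, -0.2699, 0.4642]
tool_rot: [0.698, 0.716, -0.0, -0.001]
ft_force: [-0.3, -0.1, -0.0]
grip_width: 0.0564
grip_force: 0.0
```

Run:
```python
from h import *
from rig import *
np.set_printoptions(precision=4,suppress=True)
c=camera("wrist"); cv2.imwrite("pics/w1.png",c["pixels"])
np.savez("w1.npz",**c)
P=cloud(c).reshape(-1,3);P=P[~np.isnan(P[:,0])];print(len(P))
print(*fit(P,SD,"stand",sc,(.012,.008,.006,.006)))
rows(rackpose(0,0,.10),rackpose(0,0,.015))
```

```text
191973
[ 0.5315 -0.2697  0.0242 -0.0016] 18669 0.0007941881207892437
t 1.4 w 0.05645249511698673 F [-0.8  0.4 -1.2]
[16.56, -1.69, 3.95, 0.055, -0.522, 0.213] rows>= 10.9
[15.52, -1.91, 5.79, 0.055, -0.522, 0.213] rows>= 10.7
```

View pics/w1.png

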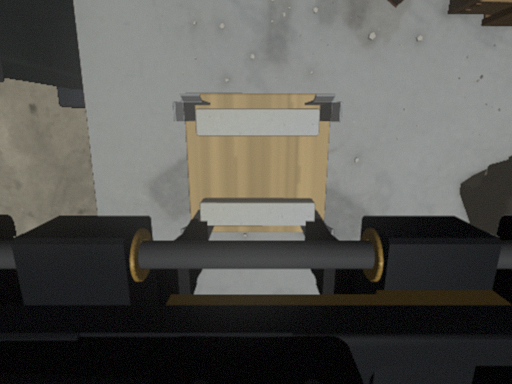

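```bash
sed -i 's/SD=np.array.*/SD=np.array([.531,-.2693,.0243,0.])/' h.py
python3 - <<'E'
from h import *
rows(rackpose(0,0,.18),rackpose(1,0,.18))
E
```

```text
t 1.4 w 0.05645249511698673 F [-0.8  0.4 -1.2]
[17.53, -1.47, 2.22, 0.055, -0.522, 0.213] rows>= 11.3
[17.17, 0.19, 2.21, 0.055, -0.522, 0.213] rows>= 11.1
```

move_arm([
  [[14.0, -1.0, 0, 0.05, -0.4, 0.2], [14.0, -1.0, 0, 0.05, -0.4, 0.2], [14.0, -1.0, 0, 0.05, -0.4, 0.2], [14.0, -1.0, 0, 0.05, -0.4, 0.2], [14.0, -1.0, 0, 0.05, -0.4, 0.2], [14.0, -1.0, 0, 0.05, -0.4, 0.2], [14.0, -1.0, 0, 0.05, -0.4, 0.2], [17.5, -1.5, 2.2, 0.055, -0.522, 0.213], [17.5, -1.5, 2.2, 0.055, -0.522, 0.213], [17.5, -1.5, 2.2, 0.055, -0.522, 0.213], [17.5, -1.5, 2.2, 0.055, -0.522, 0.213], [17.5, -1.5, 2.2, 0.055, -0.522, 0.213]],
])

```text
time: 2.9
position: [0.4526, 0.4298, 0.3751]
tool_rot: [0.745, 0.614, -0.2, 0.165]
ft_force: [-0.2, -0.7, -0.3]
grip_width: 0.0567
grip_force: 0.0
```

Run:
```python
from h import *
from rig import *
np.set_printoptions(precision=4,suppress=True)
c=camera("wrist"); cv2.imwrite("pics/w2.png",c["pixels"])
np.savez("w2.npz",**c)
P=cloud(c).reshape(-1,3);P=P[~np.isnan(P[:,0])]
print(*fit(P,RK,"rack",lambda L:rc(L)&(L[:,0]<.079),(.012,.008,.006,.006)))
print(get_obs()["q"])
rows(rackpose(0,0,.18),rackpose(0,0,.016))
```

```text
[ 0.5211  0.2429 -1.7627 -0.0033] 12219 0.0010268033138467296
[ 0.6508  0.648   1.3381 -0.3379  1.5616  0.9146]
t 2.95 w 0.056649970922775066 F [ 0.5  2.6 -0.9]
[-0.08, 0.05, -0.02, 0.0, -0.002, 0.003] rows>= 0.1
[-0.09, 0.05, 4.08, 0.0, -0.002, 0.003] rows>= 2.6
```

View pics/w2.png

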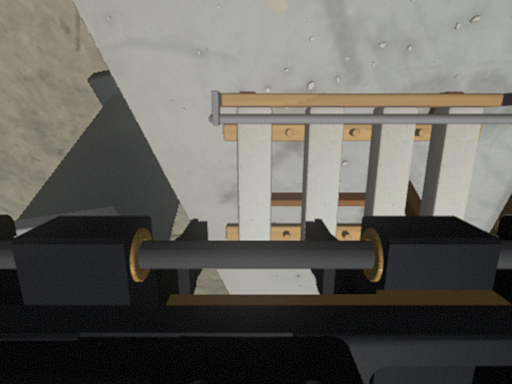

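```bash
sed -i 's/^RK=np.array([^)]*)/RK=np.array([.521,.2425,-1.763,-.001])/' h.py
python3 - <<'E'
from h import *
np.set_printoptions(precision=3,suppress=True)
for n in("scene","w2"):
    P=cloud(np.load(n+".npz")).reshape(-1,3);P=P[~np.isnan(P[:,0])];L=loc(P,RK,"rack")
    for t in np.arange(-.155,-.11,.005):
        m=(abs(L[:,1]-t)<.0025)&(L[:,0]>-.03)&(L[:,0]<.035)&(L[:,2]>-.06)&(L[:,2]<.05)
        print(n,round(t,3),m.sum(),np.percentile(L[m,2],[5,50,95]) if m.sum()>3 else "")
E
```

```text
scene -0.155 0 
scene -0.15 0 
scene -0.145 0 
scene -0.14 0 
scene -0.135 0 
scene -0.13 0 
scene -0.125 6 [0.01  0.018 0.024]
scene -0.12 478 [-0.026  0.009  0.028]
scene -0.115 130 [-0.012  0.028  0.031]
w2 -0.155 0 
w2 -0.15 0 
w2 -0.145 0 
w2 -0.14 0 
w2 -0.135 0 
w2 -0.13 0 
w2 -0.125 0 
w2 -0.12 227 [0.023 0.025 0.027]
w2 -0.115 306 [0.025 0.026 0.027]
```

move_arm([
  [[-0.1, 0.05, 1.5, 0, 0, 0], [-0.1, 0.05, 2.8, 0, 0, 0], [-0.1, 0.05, 3.6, 0, 0, 0], [-0.1, 0.05, 4.0, 0, 0, 0], [-0.1, 0.05, 4.0, 0, 0, 0]],
])

```text
time: 3.58
position: [0.4393, 0.3451, 0.2398]
tool_rot: [0.746, 0.613, -0.2, 0.165]
ft_force: [0.5, 0.2, -0.2]
grip_width: 0.0566
grip_force: 0.0
```

move_arm([
  [[0, 0, 0, 0, 0, 0], [0, 0, 0, 0, 0, 0], [0, 0, 0, 0, 0, 0], [0, 0, 0, 0, 0, 0]],
], claw=1, squeeze=30)

```text
time: 4.08
position: [0.438, 0.3466, 0.2411]
tool_rot: [0.746, 0.614, -0.2, 0.165]
ft_force: [-3.3, 2.3, 4.2]
grip_width: 0.035
grip_force: 29.7
```

Run:
```python
from h import *
rows(rackpose(0,0,.019),rackpose(0,.03,.019),rackpose(0,.03,.12))
r=rackpose
T=r(0,.03,.12);T[2,3]+=.06
rows(T, standpose(2,-.062,.20))
```

```text
t 4.075 w 0.03499640015742813 F [-3.3  2.3  4.2]
[0.18, -0.02, 0.06, 0.001, 0.001, -0.001] rows>= 0.1
[-0.57, -0.02, 0.06, 0.001, 0.001, -0.001] rows>= 0.4
[-0.57, -0.01, -2.47, 0.001, 0.001, -0.001] rows>= 1.6
t 4.075 w 0.03499640015742813 F [-3.3  2.3  4.2]
[-1.32, -0.01, -3.77, 0.001, 0.001, -0.001] rows>= 2.6
[-14.52, 3.72, 4.85, -0.056, 0.522, -0.212] rows>= 10.1
```

move_arm([
  [[-0.2, 0, -0.04, 0, 0, 0], [-0.4, 0, -0.05, 0, 0, 0], [-0.6, 0, -0.05, 0, 0, 0], [-0.75, 0, -0.05, 0, 0, 0], [-0.75, 0, -0.05, 0, 0, 0], [-0.75, 0, -0.6, 0, 0, 0], [-0.75, 0, -1.4, 0, 0, 0], [-0.75, 0, -2.5, 0, 0, 0], [-1.3, 0, -3.8, 0, 0, 0], [-1.3, 0, -3.8, 0, 0, 0], [-1.3, 0, -3.8, 0, 0, 0]],
])

```text
time: 5.45
position: [0.4439, 0.3765, 0.3973]
tool_rot: [0.746, 0.614, -0.2, 0.165]
ft_force: [-0.4, -0.6, -2.0]
grip_width: 0.0348
grip_force: 29.7
```

Run:
```python
from h import *
rows(standpose(2,-.062,.20),standpose(2,-.062,.12))
```

```text
t 5.45 w 0.03478793885943188 F [-0.4 -0.6 -2. ]
[-13.23, 3.71, 8.61, -0.056, 0.522, -0.212] rows>= 10.4
[-12.23, 3.71, 10.34, -0.056, 0.522, -0.212] rows>= 10.5
```

move_arm([
  [[-13.2, 3.7, 8.6, -0.056, 0.522, -0.212], [-13.2, 3.7, 8.6, -0.056, 0.522, -0.212], [-13.2, 3.7, 8.6, -0.056, 0.522, -0.212], [-13.2, 3.7, 8.6, -0.056, 0.522, -0.212], [-13.2, 3.7, 8.6, -0.056, 0.522, -0.212], [-13.2, 3.7, 8.6, -0.056, 0.522, -0.212], [-13.2, 3.7, 8.6, -0.056, 0.522, -0.212], [-13.2, 3.7, 8.6, -0.056, 0.522, -0.212], [-13.2, 3.7, 8.6, -0.056, 0.522, -0.212], [-13.2, 3.7, 8.6, -0.056, 0.522, -0.212], [-13.2, 3.7, 8.6, -0.056, 0.522, -0.212], [-13.2, 3.7, 8.6, -0.056, 0.522, -0.212]],
])

```text
time: 6.95
position: [0.4685, -0.2716, 0.3622]
tool_rot: [0.7, 0.714, 0.0, -0.001]
ft_force: [-0.6, -0.2, -1.8]
grip_width: 0.035
grip_force: 29.7
```

```bash
cat >> h.py <<'E'
BAR=[((0,0,.014),(.018,.08,.014))]
def fitheld(C,names=("side","wrist"),n0=.019,dx=.007):
    """bar pose in tool frame: x shift, y shift, n of grasp point, yaw, pitch(tool y)"""
    from rig import camera
    T=np.eye(4)
    for nm in names:
        c=camera(nm);P=cloud(c).reshape(-1,3);P=P[~np.isnan(P[:,0])]
        Q=(P-C[:3,3])@C[:3,:3]
        def lb(Q,x):
            r=R.from_euler("ZY",[x[3],x[4]])
            q=r.inv().apply(Q-[x[0],x[1],.164+x[2]])   # underside centre
            return np.stack([q[:,1],q[:,0],-q[:,2]],1)
        x=np.array([dx,0,n0,0,0.])
        for tol in(.02,.01,.006,.005):
            L=lb(Q,x);d=np.abs(sdf(L,*map(np.array,BAR[0])))
            S=Q[(d<tol)&(abs(L[:,1])>.022)]
            f=lambda y:sdf(lb(S,y),*map(np.array,BAR[0]))
            x=least_squares(f,x,loss="soft_l1",f_scale=.002,x_scale=[.01,.01,.01,.1,.1]).x
        print(nm,x.round(4),len(S),np.sqrt(np.mean(f(x)**2)).round(4))
E
python3 - <<'E'
from h import *
C,o=cur()
fitheld(C,("side","scene","wrist"))
rows(standpose(2,-.062,.075),standpose(2,-.062,.071))
E
```

```text
side [ 0.0052 -0.0015  0.0224 -0.0472  0.0003] 966 0.0008
scene [ 0.0059  0.0014  0.0189 -0.0047  0.0012] 212 0.0012
wrist [ 0.0063  0.0001  0.0228 -0.0357  0.0009] 9955 0.0007
t 7.1 w 0.03509476265560924 F [-0.4 -0.5 -1.3]
[-0.08, 0.02, 3.1, -0.002, -0.003, 0.0] rows>= 2.0
[-0.08, 0.02, 3.2, -0.002, -0.003, 0.0] rows>= 2.0
```

Run:
```python
from h import *
from rig import *
c=camera("wrist"); np.savez("w3.npz",**c)
d=camera("side"); np.savez("s3.npz",**d)
p=proj(d,[.469,-.272,.2]);print(p)
u,v=map(int,p); cr=d["pixels"][max(0,v-90):v+90,u-100:u+100]
cv2.imwrite("pics/c3.png",np.hstack([cv2.resize(c["pixels"][60:300],(420,384//512*0+197)),cv2.resize(cr,(219,197))]).repeat(1,0))
C,o=cur()
P=cloud(c).reshape(-1,3);Q=(P-C[:3,3])@C[:3,:3]
# edges of the top face by x slice
m0=(abs(Q[:,1])<.03)&(Q[:,2]>.145)&(Q[:,2]<.185)
for x in np.arange(.015,.1,.008):
    m=m0&(abs(Q[:,0]-x)<.004)
    if m.sum()>10: print(round(x,3),m.sum(),np.percentile(Q[m,1],[1,50,99]).round(4),np.percentile(Q[m,2],[5,50,95]).round(4))
```

```text
(np.float64(237.1444525702866), np.float64(199.0628387422678))
0.015 1185 [-0.0259 -0.0008  0.0258] [0.1588 0.16   0.1674]
0.023 1108 [-0.0177 -0.0006  0.0164] [0.1588 0.1599 0.1615]
0.031 1141 [-0.0179 -0.0008  0.0162] [0.159  0.1599 0.1614]
0.039 1211 [-0.0181 -0.0013  0.016 ] [0.1588 0.1599 0.1616]
0.047 1264 [-0.0184 -0.0012  0.0158] [0.1588 0.1599 0.1615]
0.055 1283 [-0.0186 -0.0017  0.0157] [0.1587 0.1599 0.1616]
0.063 1396 [-0.0189 -0.0016  0.0154] [0.1588 0.1599 0.1615]
0.071 1410 [-0.0192 -0.0025  0.0152] [0.1588 0.1599 0.1616]
0.079 1451 [-0.0191 -0.002   0.0145] [0.1588 0.1601 0.1617]
0.087 138 [-0.0161  0.0017  0.0128] [0.1607 0.1623 0.1639]
```

View pics/c3.png

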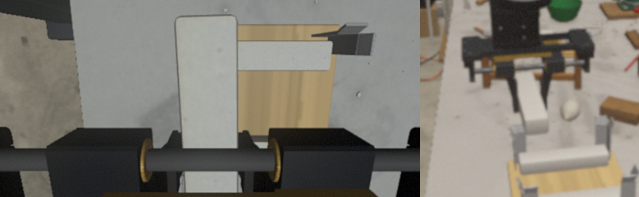

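```bash
cat >> h.py <<'E'
def place(layer,off,zu,H=(.0063,-.0003,.0235,-.033)):
    T=standpose(layer,off,zu); Rt=T[:3,:3]; g=T[:3,3]+.164*Rt[:,2]   # desired underside centre
    rot=Rt@R.from_euler("z",-H[3]).as_matrix()
    return Tm(rot,g-rot@np.array([H[0],H[1],.164+H[2]]))
E
python3 - <<'E'
from h import *
rows(place(2,-.062,.12),place(2,-.062,.06),place(2,-.062,.052))
E
```

```text
t 7.2 w 0.03491674924736989 F [-0.6  0.5 -2.3]
[-0.24, 0.0, 1.41, -0.001, -0.002, 0.034] rows>= 0.9
[-0.24, 0.0, 2.91, -0.001, -0.002, 0.034] rows>= 1.9
[-0.24, 0.0, 3.11, -0.001, -0.002, 0.034] rows>= 2.0
```

move_arm([
  [[-0.24, 0, 0.6, 0, 0, 0.034], [-0.24, 0, 1.4, 0, 0, 0.034], [-0.24, 0, 1.4, 0, 0, 0.034], [-0.24, 0, 1.8, 0, 0, 0.034], [-0.24, 0, 2.2, 0, 0, 0.034], [-0.24, 0, 2.6, 0, 0, 0.034], [-0.24, 0, 2.9, 0, 0, 0.034], [-0.24, 0, 2.9, 0, 0, 0.034]],
])

```text
time: 8.2
position: [0.4694, -0.2787, 0.2471]
tool_rot: [0.711, 0.704, 0.0, -0.001]
ft_force: [-0.2, 0.6, -0.9]
grip_width: 0.0346
grip_force: 29.7
```

Run:
```python
from h import *
C,o=cur()
fitheld(C,("side","scene","wrist"),n0=.0235,dx=.0063)
rows(place(2,-.062,.06),place(2,-.062,.052))
```

```text
side [ 0.0009 -0.0042  0.0224 -0.007   0.0016] 994 0.0017
scene [ 0.0176  0.0091  0.0107 -0.2513 -0.1936] 230 0.0023
wrist [ 0.0137  0.0013  0.0221 -0.1214  0.0002] 11544 0.0013
t 8.35 w 0.035252984706169346 F [ 0.9  1.1 -1.4]
[0.05, -0.02, 0.03, 0.002, 0.001, -0.001] rows>= 0.0
[0.05, -0.02, 0.23, 0.002, 0.001, -0.001] rows>= 0.2
```

move_arm([
  [[0.05, 0, 0.06, 0, 0, 0], [0.05, 0, 0.12, 0, 0, 0], [0.05, 0, 0.18, 0, 0, 0], [0.05, 0, 0.22, 0, 0, 0], [0.05, 0, 0.22, 0, 0, 0]],
])

```text
time: 8.98
position: [0.4698, -0.2769, 0.2394]
tool_rot: [0.711, 0.704, 0.0, 0.0]
ft_force: [1.5, -0.5, -1.3]
grip_width: 0.0352
grip_force: 29.7
```

move_arm([
  [[0, 0, 0.03, 0, 0, 0], [0, 0, 0.06, 0, 0, 0], [0, 0, 0.06, 0, 0, 0]],
])

```text
time: 9.35
position: [0.4698, -0.2769, 0.2377]
tool_rot: [0.71, 0.704, 0.0, 0.001]
ft_force: [-0.4, -0.4, 2.9]
grip_width: 0.0351
grip_force: 29.7
```

move_arm([
  [[0, 0, 0, 0, 0, 0], [0, 0, 0, 0, 0, 0], [0, 0, 0, 0, 0, 0], [0, 0, -1.0, 0, 0, 0], [0, 0, -2.5, 0, 0, 0], [0, 0, -4.5, 0, 0, 0], [0, 0, -4.5, 0, 0, 0]],
], claw=-0.3)

```text
time: 10.22
position: [0.4702, -0.2774, 0.4217]
tool_rot: [0.71, 0.704, 0.001, 0.005]
ft_force: [-0.1, 0.1, -0.4]
grip_width: 0.0563
grip_force: 0.0
```

```bash
cat >> h.py <<'E'
def fitstand(name,known,layer,off):
    "residual pose of a laid bar (in stand frame) from a camera"
    from rig import camera
    c=camera(name);P=cloud(c).reshape(-1,3);P=P[~np.isnan(P[:,0])];L=loc(P,SD,"stand")
    z0=.052 if layer==2 else .080
    if layer==3: L=np.stack([-L[:,1],L[:,0],L[:,2]],1); off=-off
    x=np.array([off,0,0,0.])
    def f_(Q,x): q=R.from_euler("z",-x[2]).apply(Q-[x[0],x[1],z0+x[3]]); return sdf(q,np.array([0,0,.014]),np.array([.018,.08,.014]))
    for tol in(.012,.007,.005,.005):
        S=L[(np.abs(f_(L,x))<tol)&(L[:,2]>z0+.006)&(np.abs(L[:,1])<.084)]
        x=least_squares(lambda y:f_(S,y),x,loss="soft_l1",f_scale=.002,x_scale=[.01,.01,.1,.01]).x
    print(name,x.round(4),len(S))
E
python3 - <<'E'
from h import *
for n in("wrist","side"): fitstand(n,0,2,-.062)
rows(rackpose(1,0,.18))
E
```

```text
wrist [-0.0618 -0.0031 -0.0087 -0.0016] 4497
side [-0.0627 -0.0014  0.0538 -0.0008] 1087
t 10.325 w 0.05653001899205868 F [-0.2 -0.   0.1]
[17.39, 1.09, 1.06, 0.054, -0.518, 0.177] rows>= 11.2
```

move_arm([
  [[14.0, 0.9, -0.3, 0.05, -0.4, 0.17], [14.0, 0.9, -0.3, 0.05, -0.4, 0.17], [14.0, 0.9, -0.3, 0.05, -0.4, 0.17], [14.0, 0.9, -0.3, 0.05, -0.4, 0.17], [14.0, 0.9, -0.3, 0.05, -0.4, 0.17], [14.0, 0.9, -0.3, 0.05, -0.4, 0.17], [14.0, 0.9, -0.3, 0.05, -0.4, 0.17], [14.0, 0.9, -0.3, 0.05, -0.4, 0.17], [17.4, 1.1, 1.06, 0.054, -0.518, 0.177], [17.4, 1.1, 1.06, 0.054, -0.518, 0.177], [17.4, 1.1, 1.06, 0.054, -0.518, 0.177], [17.4, 1.1, 1.06, 0.054, -0.518, 0.177]],
])

```text
time: 11.82
position: [0.5194, 0.4215, 0.3708]
tool_rot: [0.744, 0.616, -0.202, 0.161]
ft_force: [0.4, -1.0, 0.6]
grip_width: 0.0561
grip_force: 0.0
```

move_arm([
  [[0, 0, 0, 0, 0, 0], [0, 0, 0, 0, 0, 0]],
])

```text
time: 12.08
position: [0.5201, 0.418, 0.3733]
tool_rot: [0.745, 0.615, -0.202, 0.162]
ft_force: [-0.2, -0.2, 0.7]
grip_width: 0.0564
grip_force: 0.0
```

Run:
```python
from h import *
from rig import *
c=camera("wrist");P=cloud(c).reshape(-1,3);P=P[~np.isnan(P[:,0])]
RB[:]=RB[1:]
print(*fit(P,RK,"rack",lambda L:rc(L)&(L[:,0]<.079),(.012,.008,.006,.006)))
import h
h.RB.insert(0,((0,-.102,.014),(.08,.018,.014)))
rows(rackpose(1,0,.18),rackpose(1,0,.017))
```

```text
[ 0.52521494  0.26560412 -1.76284761 -0.01675215] 12160 0.0012427049369224488
t 12.125 w 0.05630406660915308 F [ 0.9  0.7 -0.9]
[-0.01, 0.0, -0.02, -0.006, -0.002, 0.002] rows>= 0.0
[-0.01, 0.03, 4.05, -0.006, -0.002, 0.002] rows>= 2.6
```

move_arm([
  [[0, 0.02, 1.5, 0, 0, 0], [0, 0.02, 2.8, 0, 0, 0], [0, 0.02, 3.6, 0, 0, 0], [0, 0.02, 4.05, 0, 0, 0], [0, 0.02, 4.05, 0, 0, 0], [0, 0.02, 4.05, 0, 0, 0]],
])

```text
time: 12.88
position: [0.5057, 0.3393, 0.2354]
tool_rot: [0.746, 0.615, -0.199, 0.162]
ft_force: [0.5, 0.2, -0.5]
grip_width: 0.0561
grip_force: 0.0
```

move_arm([
  [[0, 0, 0, 0, 0, 0], [0, 0, 0, 0, 0, 0], [0, 0, 0, 0, 0, 0], [0, 0, 0, 0, 0, 0]],
], claw=1)

```text
time: 13.38
position: [0.5051, 0.34, 0.2346]
tool_rot: [0.745, 0.615, -0.2, 0.162]
ft_force: [-0.0, 1.0, 1.9]
grip_width: 0.0349
grip_force: 30.0
```

move_arm([
  [[-0.2, 0, -0.04, 0, 0, 0], [-0.4, 0, -0.05, 0, 0, 0], [-0.6, 0, -0.05, 0, 0, 0], [-0.75, 0, -0.05, 0, 0, 0], [-0.75, 0, -0.05, 0, 0, 0], [-0.75, 0, -0.6, 0, 0, 0], [-0.75, 0, -1.4, 0, 0, 0], [-0.75, 0, -2.5, 0, 0, 0], [-1.3, 0, -3.8, 0, 0, 0], [-1.3, 0, -3.8, 0, 0, 0], [-1.3, 0, -3.8, 0, 0, 0]],
])

```text
time: 14.75
position: [0.5111, 0.3692, 0.3913]
tool_rot: [0.745, 0.615, -0.201, 0.161]
ft_force: [0.1, -0.4, -1.8]
grip_width: 0.0351
grip_force: 30.0
```

Run:
```python
from h import *
rows(standpose(2,.062,.20))
```

```text
t 14.75 w 0.035095255024416856 F [ 0.1 -0.4 -1.8]
[-12.9, 5.06, 8.14, -0.063, 0.518, -0.21] rows>= 10.3
```

move_arm([
  [[-12.9, 5.06, 8.14, -0.063, 0.518, -0.21], [-12.9, 5.06, 8.14, -0.063, 0.518, -0.21], [-12.9, 5.06, 8.14, -0.063, 0.518, -0.21], [-12.9, 5.06, 8.14, -0.063, 0.518, -0.21], [-12.9, 5.06, 8.14, -0.063, 0.518, -0.21], [-12.9, 5.06, 8.14, -0.063, 0.518, -0.21], [-12.9, 5.06, 8.14, -0.063, 0.518, -0.21], [-12.9, 5.06, 8.14, -0.063, 0.518, -0.21], [-12.9, 5.06, 8.14, -0.063, 0.518, -0.21], [-12.9, 5.06, 8.14, -0.063, 0.518, -0.21], [-12.9, 5.06, 8.14, -0.063, 0.518, -0.21], [-12.9, 5.06, 8.14, -0.063, 0.518, -0.21]],
])

```text
time: 16.25
position: [0.5926, -0.2688, 0.3623]
tool_rot: [0.7, 0.715, 0.0, -0.002]
ft_force: [-0.4, -0.1, -2.1]
grip_width: 0.035
grip_force: 30.0
```

move_arm([
  [[0, 0, 0, 0, 0, 0], [0, 0, 0, 0, 0, 0]],
])

```text
time: 16.5
position: [0.5934, -0.2655, 0.3645]
tool_rot: [0.698, 0.716, 0.001, -0.001]
ft_force: [-0.5, 0.3, -0.9]
grip_width: 0.0345
grip_force: 30.0
```

```bash
cat >> h.py <<'E'
def held():
    "H of held bar from wrist camera: top face slices"
    from rig import camera
    C,o=cur();c=camera("wrist");P=cloud(c).reshape(-1,3);Q=(P-C[:3,3])@C[:3,:3]
    m0=(abs(Q[:,1])<.03)&(Q[:,2]>.145)&(Q[:,2]<.175)&(Q[:,0]<.11)
    xs=np.arange(.027,.076,.006);e=[]
    for x in xs:
        q=Q[m0&(abs(Q[:,0]-x)<.003)]; e.append([*np.percentile(q[:,1],[2,98]),np.median(q[:,2])])
    e=np.array(e);mid=e[:,:2].mean(1);p=np.polyfit(xs,mid,1)
    top=np.median(e[:,2]);q=Q[m0&(abs(Q[:,1])<.012)&(abs(Q[:,2]-top)<.003)]
    end=np.percentile(q[:,0],99.5);hx=end-.0795
    H=(hx,np.polyval(p,hx),top+.028-.164,p[0]); print("H",np.round(H,4),"width",np.ptp(e[:,:2],1).mean().round(4),"slope",np.polyfit(xs,e[:,2],1)[0].round(4))
    return H
E
python3 - <<'E'
from h import *
C,o=cur()
fitheld(C,("wrist","side"),.0235,.004)
H=held()
rows(place(2,.062,.12,H),place(2,.062,.06,H),place(2,.062,.05,H))
E
```

```text
wrist [-0.0062  0.0008  0.0206 -0.0045 -0.0053] 9411 0.0007
side [-0.0043 -0.0005  0.0196 -0.0033 -0.0033] 917 0.0008
H [-0.0052  0.0004  0.0209  0.0038] width 0.0327 slope 0.0159
t 16.65 w 0.03483329336105028 F [-0.1 -0.2 -1.5]
[0.09, -0.03, 1.5, 0.001, -0.001, -0.002] rows>= 1.0
[0.09, -0.03, 3.0, 0.001, -0.001, -0.002] rows>= 1.9
[0.09, -0.03, 3.25, 0.001, -0.001, -0.002] rows>= 2.1
```

move_arm([
  [[0.09, -0.03, 0.6, 0, 0, 0], [0.09, -0.03, 1.4, 0, 0, 0], [0.09, -0.03, 1.4, 0, 0, 0], [0.09, -0.03, 1.8, 0, 0, 0], [0.09, -0.03, 2.2, 0, 0, 0], [0.09, -0.03, 2.6, 0, 0, 0], [0.09, -0.03, 2.9, 0, 0, 0], [0.09, -0.03, 3.0, 0, 0, 0], [0.09, -0.03, 3.08, 0, 0, 0], [0.09, -0.03, 3.14, 0, 0, 0], [0.09, -0.03, 3.18, 0, 0, 0], [0.09, -0.03, 3.18, 0, 0, 0]],
])

```text
time: 18.15
position: [0.5924, -0.2641, 0.2376]
tool_rot: [0.699, 0.716, 0.001, 0.0]
ft_force: [-0.7, 0.5, -2.3]
grip_width: 0.0345
grip_force: 30.0
```

Run:
```python
from h import *
H=(-.0055,.0003,.0207,0)
rows(place(2,.062,.052,H))
```

```text
t 18.15 w 0.034510307084724585 F [-0.7  0.5 -2.3]
[0.04, 0.0, 0.02, 0.002, -0.0, -0.0] rows>= 0.0
```

move_arm([
  [[0.02, 0, 0.03, 0, 0, 0], [0.02, 0, 0.06, 0, 0, 0], [0.02, 0, 0.06, 0, 0, 0]],
])

```text
time: 18.52
position: [0.5924, -0.2632, 0.2353]
tool_rot: [0.699, 0.716, 0.001, 0.0]
ft_force: [-0.9, 0.2, -0.5]
grip_width: 0.0351
grip_force: 30.0
```

move_arm([
  [[0, 0, 0.03, 0, 0, 0], [0, 0, 0.03, 0, 0, 0]],
])

```text
time: 18.77
position: [0.5924, -0.2632, 0.2352]
tool_rot: [0.698, 0.716, 0.001, 0.0]
ft_force: [-1.1, 0.0, 5.6]
grip_width: 0.0352
grip_force: 30.0
```

Contact. Release and lift.

move_arm([
  [[0, 0, 0, 0, 0, 0], [0, 0, 0, 0, 0, 0], [0, 0, 0, 0, 0, 0], [0, 0, -1.0, 0, 0, 0], [0, 0, -2.5, 0, 0, 0], [0, 0, -4.5, 0, 0, 0], [0, 0, -4.5, 0, 0, 0]],
], claw=-0.3)

```text
time: 19.65
position: [0.593, -0.2638, 0.419]
tool_rot: [0.698, 0.716, 0.002, 0.005]
ft_force: [0.4, -0.1, -0.1]
grip_width: 0.0565
grip_force: 0.0
```

Run:
```python
from h import *
from rig import *
for o in(-.062,.062): fitstand("wrist",0,2,o); fitstand("side",0,2,o)
rows(rackpose(2,0,.18))
d=camera("side"); cv2.imwrite("pics/s5.png",cv2.resize(d["pixels"][200:335,200:350],(600,540),interpolation=cv2.INTER_CUBIC))
```

```text
wrist [-0.0613  0.0082  0.0164 -0.0017] 4425
side [-0.0622 -0.001   0.023  -0.0008] 1083
wrist [ 0.064  -0.001  -0.0171 -0.0016] 4215
side [ 0.0617  0.0006 -0.0099 -0.0008] 1219
t 19.85 w 0.05648958990754247 F [-0.1 -0.6  0.2]
[16.69, 0.29, 0.97, 0.056, -0.524, 0.212] rows>= 10.7
```

View pics/s5.png

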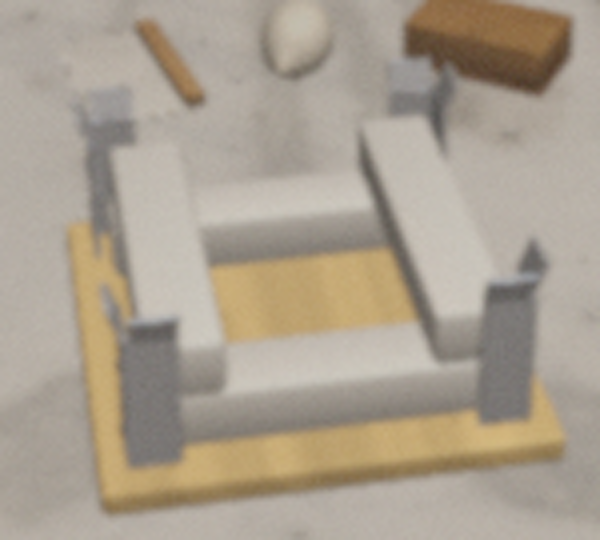

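Both second-layer bars lie inside the posts (left bar 115–220, right bar 365–495), flat on the first pair. On to the third bar.

move_arm([
  [[13.5, 0.2, -0.3, 0.05, -0.4, 0.2], [13.5, 0.2, -0.3, 0.05, -0.4, 0.2], [13.5, 0.2, -0.3, 0.05, -0.4, 0.2], [13.5, 0.2, -0.3, 0.05, -0.4, 0.2], [13.5, 0.2, -0.3, 0.05, -0.4, 0.2], [13.5, 0.2, -0.3, 0.05, -0.4, 0.2], [13.5, 0.2, -0.3, 0.05, -0.4, 0.2], [16.7, 0.29, 0.97, 0.056, -0.524, 0.212], [16.7, 0.29, 0.97, 0.056, -0.524, 0.212], [16.7, 0.29, 0.97, 0.056, -0.524, 0.212], [16.7, 0.29, 0.97, 0.056, -0.524, 0.212], [16.7, 0.29, 0.97, 0.056, -0.524, 0.212]],
])

```text
time: 21.4
position: [0.586, 0.4084, 0.37]
tool_rot: [0.743, 0.616, -0.202, 0.165]
ft_force: [0.5, -0.5, -0.4]
grip_width: 0.0561
grip_force: 0.0
```

move_arm([
  [[0, 0, 0, 0, 0, 0], [0, 0, 0, 0, 0, 0]],
])

```text
time: 21.65
position: [0.5881, 0.4032, 0.3749]
tool_rot: [0.746, 0.613, -0.201, 0.166]
ft_force: [-0.0, -0.1, -0.3]
grip_width: 0.0567
grip_force: 0.0
```

Run:
```python
from h import *
rows(rackpose(2,0,.18),rackpose(2,0.002,.017))
```

```text
t 21.65 w 0.05666171639836337 F [-0.  -0.1 -0.3]
[0.03, -0.03, -0.02, 0.0, 0.003, -0.003] rows>= 0.0
[-0.01, -0.03, 4.06, 0.0, 0.003, -0.003] rows>= 2.6
```

move_arm([
  [[0, -0.03, 1.5, 0, 0, 0], [0, -0.03, 2.8, 0, 0, 0], [0, -0.03, 3.6, 0, 0, 0], [0, -0.03, 4.0, 0, 0, 0], [0, -0.03, 4.0, 0, 0, 0], [0, -0.03, 4.0, 0, 0, 0]],
])

```text
time: 22.4
position: [0.5723, 0.3266, 0.2386]
tool_rot: [0.746, 0.614, -0.198, 0.166]
ft_force: [-0.6, -0.1, 0.2]
grip_width: 0.0567
grip_force: 0.0
```

move_arm([
  [[0, 0, 0, 0, 0, 0], [0, 0, 0, 0, 0, 0], [0, 0, 0, 0, 0, 0], [0, 0, 0, 0, 0, 0]],
], claw=1)

```text
time: 22.9
position: [0.5719, 0.3265, 0.2376]
tool_rot: [0.746, 0.614, -0.199, 0.166]
ft_force: [1.5, 1.6, 2.5]
grip_width: 0.0348
grip_force: 30.0
```

move_arm([
  [[-0.2, 0, -0.04, 0, 0, 0], [-0.4, 0, -0.05, 0, 0, 0], [-0.6, 0, -0.05, 0, 0, 0], [-0.75, 0, -0.05, 0, 0, 0], [-0.75, 0, -0.05, 0, 0, 0], [-0.75, 0, -0.6, 0, 0, 0], [-0.75, 0, -1.4, 0, 0, 0], [-0.75, 0, -2.5, 0, 0, 0], [-1.3, 0, -3.8, 0, 0, 0], [-1.3, 0, -3.8, 0, 0, 0], [-1.3, 0, -3.8, 0, 0, 0]],
])

```text
time: 24.28
position: [0.5765, 0.3568, 0.3938]
tool_rot: [0.745, 0.614, -0.2, 0.165]
ft_force: [-0.2, -0.1, -2.1]
grip_width: 0.0349
grip_force: 30.0
```

Run:
```python
from h import *
rows(standpose(3,.062,.20),standpose(3,-.062,.20))
```

```text
t 24.275 w 0.03491150050809111 F [-0.2 -0.1 -2.1]
[-11.8, 1.54, 7.7, 0.356, 0.441, 1.32] rows>= 9.1
[-14.41, 2.21, 9.22, 0.356, 0.441, 1.32] rows>= 11.0
```

move_arm([
  [[-14.4, 2.2, 9.2, 0.356, 0.441, 1.32], [-14.4, 2.2, 9.2, 0.356, 0.441, 1.32], [-14.4, 2.2, 9.2, 0.356, 0.441, 1.32], [-14.4, 2.2, 9.2, 0.356, 0.441, 1.32], [-14.4, 2.2, 9.2, 0.356, 0.441, 1.32], [-14.4, 2.2, 9.2, 0.356, 0.441, 1.32], [-14.4, 2.2, 9.2, 0.356, 0.441, 1.32], [-14.4, 2.2, 9.2, 0.356, 0.441, 1.32], [-14.4, 2.2, 9.2, 0.356, 0.441, 1.32], [-14.4, 2.2, 9.2, 0.356, 0.441, 1.32], [-14.4, 2.2, 9.2, 0.356, 0.441, 1.32], [-14.4, 2.2, 9.2, 0.356, 0.441, 1.32]],
])

```text
time: 25.78
position: [0.5311, -0.3351, 0.3624]
tool_rot: [1.0, 0.009, -0.001, -0.0]
ft_force: [-0.7, 0.6, -1.5]
grip_width: 0.0347
grip_force: 30.0
```

move_arm([
  [[-14.4, 2.2, 9.2, 0.356, 0.441, 1.32], [-14.4, 2.2, 9.2, 0.356, 0.441, 1.32]],
])

```text
time: 26.02
position: [0.4272, -0.3473, 0.2961]
tool_rot: [0.984, -0.161, 0.056, -0.049]
ft_force: [0.1, -1.4, -2.8]
grip_width: 0.035
grip_force: 30.0
```

I repeated a relative row by mistake, which carried the arm further than intended. No large force showed. I'll compute the way back.

Run:
```python
from h import *
C,o=cur();print(C[:3,3],o["grip_force"])
U=C.copy();U[2,3]=.38
H=(0,0,.02,0); r,_=frame(SD,"stand")
for s in(-1,1): # bar ends underside in stand frame
    p=C@np.array([.08*s,0,.184,1]); print(loc(p[None,:3],SD,"stand"))
rows(U,standpose(3,-.062,.20))
```

```text
[ 0.42723924 -0.34728859  0.29613111] 29.97044190997258
[[-0.1566527  -0.03409079  0.1065472 ]]
[[-0.00728149 -0.0893677   0.12180187]]
t 26.025 w 0.03499303210145569 F [ 0.1 -1.4 -2.8]
[0.2, -0.24, -2.07, 0.0, -0.0, 0.0] rows>= 1.3
[2.51, -1.39, -1.31, -0.097, -0.115, -0.348] rows>= 2.0
```

move_arm([
  [[0.2, -0.24, -2.0, 0, 0, 0], [0.2, -0.24, -2.0, 0, 0, 0], [2.5, -1.4, -1.3, -0.097, -0.115, -0.348], [2.5, -1.4, -1.3, -0.097, -0.115, -0.348], [2.5, -1.4, -1.3, -0.097, -0.115, -0.348], [2.5, -1.4, -1.3, -0.097, -0.115, -0.348], [2.5, -1.4, -1.3, -0.097, -0.115, -0.348]],
])

```text
time: 26.9
position: [0.5324, -0.3314, 0.365]
tool_rot: [1.0, 0.013, -0.001, 0.001]
ft_force: [-0.1, -0.5, -2.2]
grip_width: 0.0344
grip_force: 30.0
```

Run:
```python
from h import *
from rig import *
for o in(-.062,.062): fitstand("side",0,2,o)
C,o=cur()
fitheld(C,("wrist","side"),.021,0)
H=held()
d=camera("side"); cv2.imwrite("pics/s6.png",cv2.resize(d["pixels"][140:335,180:370],(600,600),interpolation=cv2.INTER_CUBIC))
rows(place(3,-.062,.12,H),place(3,-.062,.09,H),place(3,-.062,.08,H))
```

```text
side [-0.0629 -0.0015  0.0664 -0.0008] 1088
side [ 0.0617  0.0007 -0.0107 -0.0008] 1208
wrist [-0.0026  0.001   0.0231 -0.0012  0.0006] 9263 0.0007
side [-0.0025 -0.0012  0.0221  0.0041  0.0002] 1611 0.0009
H [-0.0018  0.0005  0.0231  0.0042] width 0.0329 slope 0.003
t 27.2 w 0.03532688962663633 F [ 0.1  0.5 -3. ]
[0.03, -0.04, 1.47, 0.004, -0.001, -0.002] rows>= 0.9
[0.03, -0.04, 2.22, 0.004, -0.001, -0.002] rows>= 1.4
[0.03, -0.04, 2.47, 0.004, -0.001, -0.002] rows>= 1.6
```

View pics/s6.png

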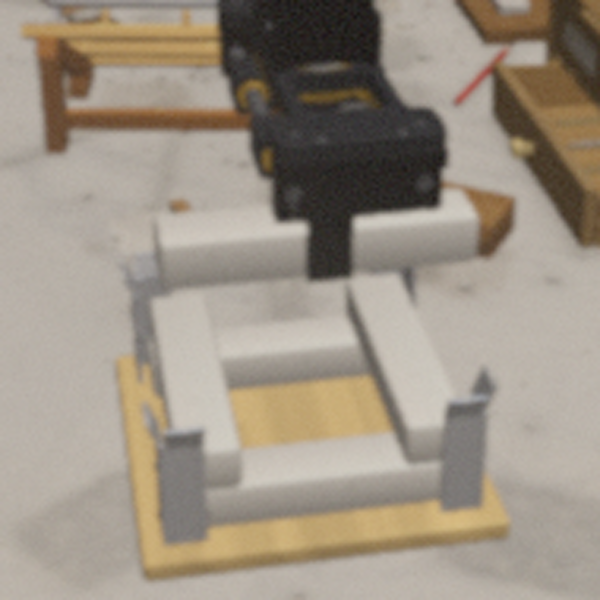

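The stack is undisturbed and the held bar (160–475, 205–290) is level above it.

move_arm([
  [[0.03, -0.03, 0.6, 0, 0, 0], [0.03, -0.03, 1.3, 0, 0, 0], [0.03, -0.03, 1.5, 0, 0, 0], [0.03, -0.03, 1.7, 0, 0, 0], [0.03, -0.03, 1.9, 0, 0, 0], [0.03, -0.03, 2.1, 0, 0, 0], [0.03, -0.03, 2.25, 0, 0, 0], [0.03, -0.03, 2.35, 0, 0, 0], [0.03, -0.03, 2.42, 0, 0, 0], [0.03, -0.03, 2.42, 0, 0, 0]],
])

```text
time: 28.45
position: [0.5349, -0.3307, 0.2687]
tool_rot: [1.0, 0.014, 0.0, 0.002]
ft_force: [0.5, 0.7, -2.3]
grip_width: 0.0349
grip_force: 30.0
```

Run:
```python
from h import *
rows(place(3,-.062,.08,(-.0022,.0005,.0229,.001)))
```

```text
t 28.45 w 0.034878225221388594 F [ 0.5  0.7 -2.3]
[-0.01, -0.0, 0.04, 0.004, -0.0, 0.002] rows>= 0.0
```

move_arm([
  [[0, 0, 0.03, 0, 0, 0], [0, 0, 0.06, 0, 0, 0], [0, 0, 0.06, 0, 0, 0]],
])

```text
time: 28.82
position: [0.5349, -0.3307, 0.2664]
tool_rot: [1.0, 0.014, 0.0, 0.002]
ft_force: [0.6, 0.6, -2.1]
grip_width: 0.0349
grip_force: 30.0
```

move_arm([
  [[0, 0, 0.03, 0, 0, 0], [0, 0, 0.03, 0, 0, 0]],
])

```text
time: 29.08
position: [0.535, -0.3308, 0.2655]
tool_rot: [1.0, 0.014, 0.001, 0.002]
ft_force: [0.7, 0.4, -0.6]
grip_width: 0.0351
grip_force: 30.0
```

move_arm([
  [[0, 0, 0.02, 0, 0, 0], [0, 0, 0.02, 0, 0, 0]],
])

```text
time: 29.32
position: [0.535, -0.3308, 0.2655]
tool_rot: [1.0, 0.014, 0.001, 0.002]
ft_force: [-1.6, 0.9, 6.6]
grip_width: 0.0347
grip_force: 30.0
```

move_arm([
  [[0, 0, 0, 0, 0, 0], [0, 0, 0, 0, 0, 0], [0, 0, 0, 0, 0, 0], [0, 0, -1.0, 0, 0, 0], [0, 0, -2.5, 0, 0, 0], [0, 0, -4.0, 0, 0, 0], [0, 0, -4.0, 0, 0, 0]],
], claw=-0.3)

```text
time: 30.2
position: [0.536, -0.3309, 0.4306]
tool_rot: [1.0, 0.014, 0.005, 0.007]
ft_force: [-0.6, 0.4, -0.2]
grip_width: 0.0564
grip_force: 0.0
```

Run:
```python
from h import *
fitstand("side",0,3,-.062);fitstand("wrist",0,3,-.062)
T=rackpose(3,0,.18);V=T.copy();V[:2,3]+=[-.02,-.2];V[2,3]=.43
rows(V,T)
```

```text
side [ 0.0611  0.0003 -0.0003 -0.0008] 2022
wrist [ 0.0644  0.0013 -0.0483 -0.0017] 4544
t 30.3 w 0.05677401035850269 F [-0.6 -0.2 -1. ]
[2.85, -12.97, -0.19, -0.348, -0.439, -1.319] rows>= 8.5
[3.48, -17.96, 1.16, -0.348, -0.439, -1.319] rows>= 11.7
```

move_arm([
  [[2.85, -13.0, -0.2, -0.348, -0.439, -1.319], [2.85, -13.0, -0.2, -0.348, -0.439, -1.319], [2.85, -13.0, -0.2, -0.348, -0.439, -1.319], [2.85, -13.0, -0.2, -0.348, -0.439, -1.319], [2.85, -13.0, -0.2, -0.348, -0.439, -1.319], [2.85, -13.0, -0.2, -0.348, -0.439, -1.319], [2.85, -13.0, -0.2, -0.348, -0.439, -1.319], [2.85, -13.0, -0.2, -0.348, -0.439, -1.319], [3.5, -18.0, 1.15, -0.348, -0.439, -1.319], [3.5, -18.0, 1.15, -0.348, -0.439, -1.319], [3.5, -18.0, 1.15, -0.348, -0.439, -1.319], [3.5, -18.0, 1.15, -0.348, -0.439, -1.319]],
])

```text
time: 31.8
position: [0.6542, 0.3955, 0.3709]
tool_rot: [0.744, 0.615, -0.203, 0.163]
ft_force: [0.6, -0.7, 0.2]
grip_width: 0.0563
grip_force: 0.0
```

move_arm([
  [[0, 0, 0, 0, 0, 0], [0, 0, 0, 0, 0, 0], [0, 0, 0, 0, 0, 0]],
])

```text
time: 32.17
position: [0.6551, 0.3917, 0.3751]
tool_rot: [0.746, 0.614, -0.201, 0.164]
ft_force: [-0.2, -0.4, -0.2]
grip_width: 0.0562
grip_force: 0.0
```

Run:
```python
from h import *
rows(rackpose(3,0,.18),rackpose(3,0.00,.018))
```

```text
t 32.175 w 0.0561878213149852 F [-0.2 -0.4 -0.2]
[0.0, -0.03, 0.01, -0.003, 0.001, -0.001] rows>= 0.0
[0.0, -0.02, 4.06, -0.003, 0.001, -0.001] rows>= 2.6
```

move_arm([
  [[0, -0.03, 1.5, 0, 0, 0], [0, -0.03, 2.8, 0, 0, 0], [0, -0.03, 3.6, 0, 0, 0], [0, -0.03, 4.0, 0, 0, 0], [0, -0.03, 4.0, 0, 0, 0], [0, -0.03, 4.0, 0, 0, 0]],
])

```text
time: 32.92
position: [0.639, 0.3156, 0.2387]
tool_rot: [0.746, 0.614, -0.198, 0.165]
ft_force: [0.3, -0.3, 0.8]
grip_width: 0.0569
grip_force: 0.0
```

move_arm([
  [[0, 0, 0, 0, 0, 0], [0, 0, 0, 0, 0, 0], [0, 0, 0, 0, 0, 0], [0, 0, 0, 0, 0, 0]],
], claw=1)

```text
time: 33.42
position: [0.6376, 0.3157, 0.2374]
tool_rot: [0.745, 0.614, -0.2, 0.164]
ft_force: [-3.9, 2.0, 4.5]
grip_width: 0.0347
grip_force: 30.0
```

move_arm([
  [[-0.2, 0, -0.04, 0, 0, 0], [-0.4, 0, -0.05, 0, 0, 0], [-0.6, 0, -0.05, 0, 0, 0], [-0.75, 0, -0.05, 0, 0, 0], [-0.75, 0, -0.05, 0, 0, 0], [-0.75, 0, -0.6, 0, 0, 0], [-0.75, 0, -1.4, 0, 0, 0], [-0.75, 0, -2.5, 0, 0, 0], [-1.3, 0, -3.8, 0, 0, 0], [-1.3, 0, -3.8, 0, 0, 0], [-1.3, 0, -3.8, 0, 0, 0]],
])

```text
time: 34.8
position: [0.6438, 0.3454, 0.3937]
tool_rot: [0.745, 0.615, -0.2, 0.164]
ft_force: [-0.2, -0.6, -2.7]
grip_width: 0.0345
grip_force: 30.0
```

Run:
```python
from h import *
rows(standpose(3,.062,.20))
```

```text
t 34.8 w 0.03449956311478998 F [-0.2 -0.6 -2.7]
[-11.85, -0.16, 7.7, 0.352, 0.442, 1.322] rows>= 9.0
```

move_arm([
  [[-11.85, -0.16, 7.6, 0.352, 0.442, 1.322], [-11.85, -0.16, 7.6, 0.352, 0.442, 1.322], [-11.85, -0.16, 7.6, 0.352, 0.442, 1.322], [-11.85, -0.16, 7.6, 0.352, 0.442, 1.322], [-11.85, -0.16, 7.6, 0.352, 0.442, 1.322], [-11.85, -0.16, 7.6, 0.352, 0.442, 1.322], [-11.85, -0.16, 7.6, 0.352, 0.442, 1.322], [-11.85, -0.16, 7.6, 0.352, 0.442, 1.322], [-11.85, -0.16, 7.6, 0.352, 0.442, 1.322], [-11.85, -0.16, 7.6, 0.352, 0.442, 1.322], [-11.85, -0.16, 7.6, 0.352, 0.442, 1.322], [-11.85, -0.16, 7.6, 0.352, 0.442, 1.322]],
])

```text
time: 36.3
position: [0.5303, -0.2039, 0.3672]
tool_rot: [1.0, 0.013, -0.0, -0.001]
ft_force: [0.6, -0.3, -2.2]
grip_width: 0.0348
grip_force: 30.0
```

move_arm([
  [[0, 0, 0, 0, 0, 0], [0, 0, 0, 0, 0, 0], [0, 0, 0, 0, 0, 0]],
])

```text
time: 36.67
position: [0.5306, -0.2049, 0.3682]
tool_rot: [1.0, 0.013, 0.001, 0.0]
ft_force: [-0.7, 0.5, -1.2]
grip_width: 0.0351
grip_force: 30.0
```

Run:
```python
from h import *
C,o=cur()
fitheld(C,("wrist","side"),.021,0)
H=held()
rows(place(3,.062,.12,H),place(3,.062,.08,H))
```

```text
wrist [-0.0047  0.0001  0.0239  0.003   0.    ] 9065 0.0007
side [-0.005  -0.0011  0.0231 -0.0048 -0.0003] 1293 0.0011
H [-0.0039  0.0004  0.0239 -0.003 ] width 0.0329 slope 0.0074
t 36.825 w 0.03486069911948536 F [-0.5 -0.  -1.6]
[0.07, 0.04, 1.51, 0.0, -0.002, 0.003] rows>= 1.0
[0.07, 0.04, 2.51, 0.0, -0.002, 0.003] rows>= 1.6
```

move_arm([
  [[0.08, 0.04, 0.6, 0, 0, 0], [0.08, 0.04, 1.3, 0, 0, 0], [0.08, 0.04, 1.5, 0, 0, 0], [0.08, 0.04, 1.7, 0, 0, 0], [0.08, 0.04, 1.9, 0, 0, 0], [0.08, 0.04, 2.1, 0, 0, 0], [0.08, 0.04, 2.3, 0, 0, 0], [0.08, 0.04, 2.4, 0, 0, 0], [0.08, 0.04, 2.47, 0, 0, 0], [0.08, 0.04, 2.47, 0, 0, 0]],
])

```text
time: 38.08
position: [0.5338, -0.207, 0.2692]
tool_rot: [1.0, 0.012, 0.001, -0.0]
ft_force: [-0.6, -0.5, -1.7]
grip_width: 0.0348
grip_force: 30.0
```

Run:
```python
from h import *
rows(place(3,.062,.08,(-.0045,.0003,.0237,0)))
```

```text
t 38.075 w 0.03478520505466145 F [-0.6 -0.5 -1.7]
[0.0, -0.0, 0.04, -0.0, -0.001, -0.0] rows>= 0.0
```

move_arm([
  [[0, 0, 0.03, 0, 0, 0], [0, 0, 0.05, 0, 0, 0], [0, 0, 0.05, 0, 0, 0]],
])

```text
time: 38.45
position: [0.5338, -0.207, 0.2673]
tool_rot: [1.0, 0.012, 0.001, 0.0]
ft_force: [1.3, -0.5, -2.0]
grip_width: 0.0347
grip_force: 30.0
```

move_arm([
  [[0, 0, 0.03, 0, 0, 0], [0, 0, 0.03, 0, 0, 0]],
])

```text
time: 38.7
position: [0.5339, -0.2071, 0.2663]
tool_rot: [1.0, 0.012, 0.001, 0.0]
ft_force: [-0.1, 0.5, -0.3]
grip_width: 0.0348
grip_force: 30.0
```

move_arm([
  [[0, 0, 0.02, 0, 0, 0], [0, 0, 0.02, 0, 0, 0]],
])

```text
time: 38.95
position: [0.5339, -0.207, 0.2663]
tool_rot: [1.0, 0.012, 0.001, 0.0]
ft_force: [-2.1, 1.9, 5.3]
grip_width: 0.0346
grip_force: 30.0
```

move_arm([
  [[0, 0, 0, 0, 0, 0], [0, 0, 0, 0, 0, 0], [0, 0, 0, 0, 0, 0], [0, 0, -1.0, 0, 0, 0], [0, 0, -2.5, 0, 0, 0], [-2.0, 0, -4.0, 0, 0, 0], [-2.0, 0, -4.0, 0, 0, 0], [-2.0, 0, -4.0, 0, 0, 0]],
], claw=-0.3)

```text
time: 39.95
position: [0.4524, -0.2088, 0.4269]
tool_rot: [1.0, 0.011, 0.002, 0.001]
ft_force: [-0.3, -0.7, -0.3]
grip_width: 0.0568
grip_force: 0.0
```

Run:
```python
from h import *
from rig import *
for o in(-.062,.062): fitstand("side",0,3,o);fitstand("scene",0,3,o);fitstand("wrist",0,3,o)
d=camera("side"); w=camera("wrist")
cv2.imwrite("pics/f.png",np.hstack([cv2.resize(d["pixels"][190:335,190:350],(440,400)),cv2.resize(w["pixels"][:280,150:450],(360,400))]))
```

```text
side [ 0.0612  0.0004 -0.0018 -0.0008] 2016
scene [0.0629 0.0014 0.0034 0.003 ] 369
wrist [ 0.0641 -0.0003 -0.0011 -0.0015] 7148
side [-0.0632 -0.0003  0.0052 -0.0009] 1536
scene [-0.0614  0.0035  0.0044  0.0028] 574
wrist [-0.0634  0.0014  0.026  -0.0016] 6397
```

View pics/f.png

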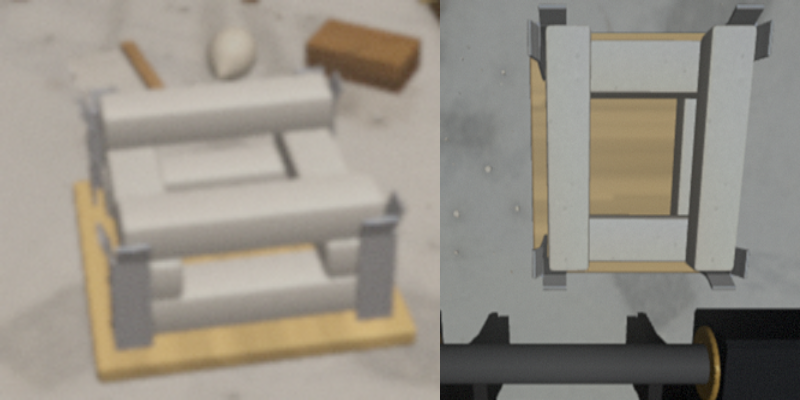

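The crib is complete: both third-layer bars lie flat between the posts, in line with the first pair, and the bystanders are where they were. The robot touches nothing.

```bash
python3 -c "
from rig import *
print(hand_in())"
```

```text
the job is handed in; nothing more can be done
None
```

The crib is finished and handed in at about 40 s. All four bars lie in their places inside the posts, within about 2 mm by camera, and the first pair and the other things on the table look unmoved in the last pictures. One mistaken repeat of a move, with the third bar in hand, swung it low over the stand; the camera checks afterwards showed nothing disturbed.

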